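# Sort the mixed stationery into the packing trays

## Robot

A 7-joint arm with a two-finger parallel gripper is mounted at the origin on the work surface. World frame = base frame: x ahead of the robot, y to its left, z up, the work surface at z = 0. Lengths are in m, angles in rad, forces in N, time in s.
With the tool pointing down it reaches from about 0.35 to 0.9 m from the base axis. Payload 19.9 kg.
Tool frame: the origin (TCP) lies midway between the tips of the shut fingers; the grasp point (between the pads) lies 19 mm behind it; z points along the fingers, y is the line along which they close (so a half turn about z gives the same grasp; the last joint's range is limited). The gripper opens to 85 mm and grips with 20 to 120 N. Pads are 22 mm wide; open, the fingers measure 114 mm over their backs; the gripper's body (76 mm by 85 mm) begins 54 mm behind the grasp point. The pads swing forward as they close: fully open they stand 13 mm farther back than shut.
Start: joints at [-1.389, 0.417, -0.01, 1.614, 0.005, 1.111, -0.053], TCP at [0.139, 0.609, 0.231] pointing down, gripper open.
Joint ranges: [-2.81, 2.81], [-0.39, 2.02], [-1.27, 1.25], [0.06, 2.57], [-1.19, 4.33], [0.19, 2], [-2.82, 2.82]. Speed limits (rad/s): [1.89, 1.89, 2.39, 2.39, 3.01, 3.01, 3.01].

## Interface

Orientations are given as a unit quaternion [w, x, y, z].
In Python, from rig import * gives the robot as it stands. The module is installed in compiled form; this text tells all that it offers.
- The arm moves only by the shell command python3 -m creep 'ROWS'. ROWS is JSON, one flat list of numbers, 7 for each row, row after row: the opening, from 0 (shut) to 1 (fully open), then the shift along the tool's x, y, z in mm, then the turn, a rotation vector about the tool's x, y, z in rad. A call has 1 to 20 rows; each row is the pose to reach, as a shift and turn from the pose commanded when the call began, along the tool's axes at that moment; what a row does not reach only later rows make up. A row lasts 1/12 s, in which the tool goes at most 41.7 mm and 7.16 degrees, less where a joint would pass 70% of its speed; a pose out of reach is approached as far as the arm can. A call with a gripper value outside its range is refused whole. The fingers move at their own pace and stop on an object; the grip force is fixed at half the most. Time passes only in rows, so rows that repeat a pose let the fingers close. It gives the time, the measured TCP pose, the force, the opening and the grip force at its end, in the units of the state.
- get_state(): the state, without advancing time (a new reading comes with each control period).
- grab_frame(name): name is "scene" or "top"; returns (picture, depth): 480x640x3 uint8, red, green, blue; 480x640 float32, m along the optical axis (not along the pixel's ray), 0 where there is no reading.
- camera_info(name): a dict with "fx", "fy", "cx", "cy" (pixels), "R" (3x3) and "t" (3): a world point X has camera coordinates R X + t. Camera axes: x right, y down, z forward; pixel columns grow to the right and rows downward; lengths in m; the calibration is good to about 2 mm. A picture is of the moment at which its call begins. camera_info takes no time and is no camera call.
- close_job(): hands the job in; it is judged then, once.
The state is a dict: "t": time; "joints": joint angles; "qd": joint speeds; "joint_efforts": joint torques, N m; "position": TCP position; "tool_rot": TCP orientation; "force": force on the tool from outside, world axes, zero at the start; "wrist_torque": the same for the moment, N m; "gripper_width": finger opening in m; "gripper_force": force on a finger pad.
Only numpy, scipy, OpenCV 4.12 (cv2) and the standard library are available. Lean on these libraries where they do the work, as an engineer would, in place of code of your own. Each camera call takes 0.05 s, during which the arm holds its last target. There are 200 camera calls.

## Task

Sort the loose stationery on the packing table into its trays: both red crayon cartons into the green tray, both glue bottles into the yellow tray and the stapler into the grey tray. Everything must end resting on the floor of its tray the way up it is now: cartons lying flat beside each other and not stacked, bottles standing upright (do not let them tip over on the way), stapler on its base. Leave the pencil pot and the stack of exercise books where they are.

Things in the scene. Friction and masses are not known exactly. Their poses are not given: they have to be found in the camera images.
- carton_a: Red carton of crayons with a white panel and a narrow yellow stripe, lying flat: 80 mm long (its x), 36 mm wide (its y), 25 mm high, about 80 g. Origin at the centre of its underside, z up. Belongs in the green tray; the other red carton is the same.
- carton_b: Red carton of crayons with a white panel and a narrow yellow stripe, lying flat: 80 mm long (its x), 36 mm wide (its y), 25 mm high, about 80 g. Origin at the centre of its underside, z up. Belongs in the green tray; the other red carton is the same.
- glue_a: White glue bottle with a blue label band and an orange cap, standing upright: round, 36 mm across up to 58 mm height, then narrowing to the cap, 85 mm high in all, about 90 g. Origin at the centre of its underside, z up along the bottle. Belongs in the yellow tray; the other bottle is the same.
- glue_b: White glue bottle with a blue label band and an orange cap, standing upright: round, 36 mm across up to 58 mm height, then narrowing to the cap, 85 mm high in all, about 90 g. Origin at the centre of its underside, z up along the bottle. Belongs in the yellow tray; the other bottle is the same.
- stapler: Small blue stapler with a black base, standing on its base: 75 mm long (its x), 26 mm wide (its y), 35 mm high (36 with the white strip on top), straight upright sides from 17 to 33 mm height, about 120 g. Origin at the centre of its underside, z up. Belongs in the grey tray.
- tray_green: Green tray, open on top, fixed to the table: 130 mm along its x, 190 mm along its y, 30 mm high, walls 4 mm, floor 4 mm thick (inside 122 x 182 mm, 26 mm deep). Origin at the centre of its underside on the table; z up; stands turned by up to about 7 degrees.
- tray_yellow: Yellow tray, open on top, fixed to the table: 130 mm along its x, 190 mm along its y, 30 mm high, walls 4 mm, floor 4 mm thick (inside 122 x 182 mm, 26 mm deep). Origin at the centre of its underside on the table; z up; stands turned by up to about 7 degrees.
- tray_grey: Grey tray, open on top, fixed to the table: 130 mm along its x, 190 mm along its y, 30 mm high, walls 4 mm, floor 4 mm thick (inside 122 x 182 mm, 26 mm deep). Origin at the centre of its underside on the table; z up; stands turned by up to about 7 degrees.
- pencil_pot: Bystander: dark steel pot, 72 mm across and 85 mm high, with coloured pencils sticking out to 142 mm height, loose on the table. Origin at the centre of its underside. Not to be disturbed.
- books: Bystander: stack of exercise books, 150 mm (its x) by 110 mm (its y), 46 mm high, loose on the table. Origin at the centre of its underside. Not to be disturbed.
There are look-alikes about, which are no part of the job. What is shaped like the carton_b but purple or turquoise is not meant. Leave any turquoise look-alike of the stapler alone.

How it is judged:
By the outcome, as a careful person would: the job done as asked, in the order asked, and still so for the second after the job is handed in, with the robot touching nothing.
It also fails if it takes over 139 s, if anything falls off the work surface, if the arm or the gripper's body presses on something with over 40 N, if the wrist force passes 120 N, or if a joint passes its speed limit or range.

## Working session

There is one attempt and no reset: what is moved stays moved. The work goes in short steps, Python scripts to look and compute and a shell command to move; the robot and the scene stay as the last step left them, time stands still between calls to the robot, and variables do not carry over. Pictures are saved under pics/ and viewed, at most 14 in all, crops included, and the job is handed in when it is done.

```bash
mkdir -p pics; python3 - <<'E'
from rig import *
import cv2,numpy as np
for n in("scene","top"):
    p,d=grab_frame(n); cv2.imwrite(f"pics/{n}0.png",p[:,:,::-1]); np.save(f"pics/{n}0.npy",d)
    print(n,camera_info(n))
s=get_state();print(s)
E
```

```text
scene {'fx': 494.0180762485536, 'fy': 494.0180762485536, 'cx': 324.5687461454629, 'cy': 235.8418329610548, 'R': array([[-0.79484525,  0.60643984,  0.02125422],
       [ 0.40915124,  0.5614726 , -0.71926614],
       [-0.4481253 , -0.56300909, -0.69440945]]), 't': array([ 0.34657865, -0.15947359,  1.46193916])}
top {'fx': 447.4483604781529, 'fy': 447.4483604781529, 'cx': 316.67351996817723, 'cy': 232.81843265257748, 'R': array([[ 0.01107517, -0.99982236,  0.01525078],
       [-0.98102932, -0.01381651, -0.19336642],
       [ 0.19354278, -0.0128199 , -0.98100807]]), 't': array([0.00419192, 0.44987702, 1.021939  ])}
{'t': 0.1, 'joints': array([-1.38853941,  0.41792506, -0.01032273,  1.61410027,  0.004718  ,
        1.11072604, -0.05296281]), 'qd': array([-1.08041023e-03, -1.01915384e-03,  2.48509622e-05, -1.81464288e-03,
        7.37829247e-04, -3.78802071e-04, -2.34267259e-03]), 'joint_efforts': array([ 4.57849783e-04, -8.65826869e+01,  6.79923724e-01, -4.35644031e+01,
        1.91844878e-02,  4.82196658e-03,  5.91063326e-05]), 'position': array([0.1386164 , 0.6091108 , 0.23072178]), 'tool_rot': array([-1.56754913e-05,  1.11609838e-01,  9.93751942e-01, -5.67361072e-04]), 'force': array([-1.19418977,  0.80517667, -0.1628129 ]), 'wrist_torque': array([ 0.01943442, -0.01955493,  0.00944934]), 'gripper_force': 0.0, 'gripper_width': 0.08523398043022815}
```

View pics/top0.png

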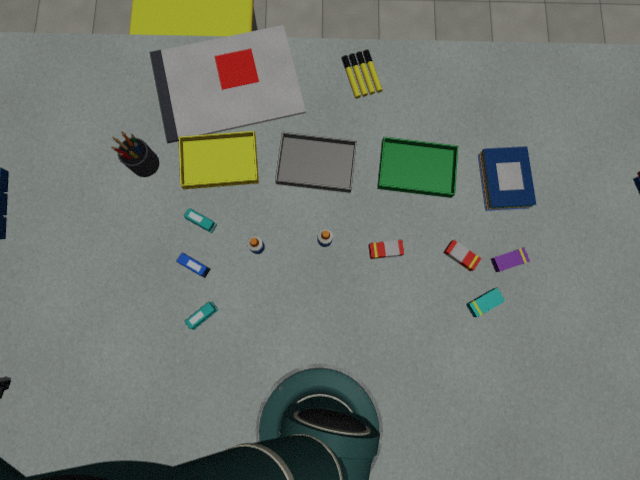

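View pics/scene0.png

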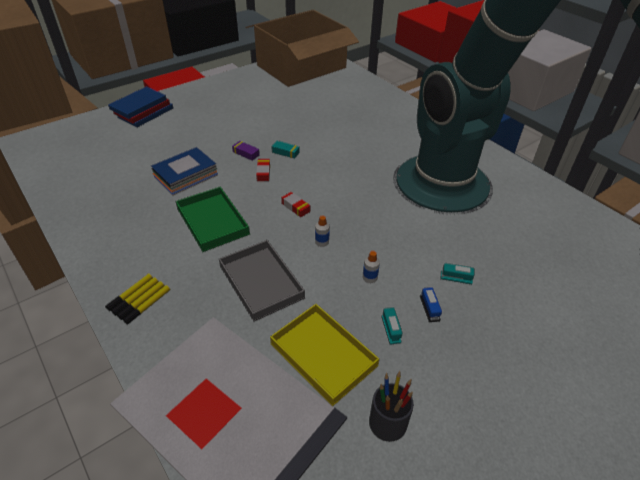

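Top view: cartons at about (386,249) and (462,255), bottles at (256,244) and (325,238), stapler at (193,265), trays yellow (218,160), grey (316,162) and green (418,167). The turquoise and purple look-alikes lie close by.

```bash
cat > h.py <<'E'
from rig import *
import cv2,numpy as np
from scipy.spatial.transform import Rotation as Rn
def world(n,d):
    c=camera_info(n); v,u=np.mgrid[:480,:640]
    P=np.stack([(u-c["cx"])/c["fx"]*d,(v-c["cy"])/c["fy"]*d,d],-1)
    return (P-c["t"])@c["R"]
def rect(W,box,zlo,zhi):
    u0,v0,u1,v1=box; p=W[v0:v1,u0:u1].reshape(-1,3)
    p=p[(p[:,2]>zlo)&(p[:,2]<zhi)]
    (c,wh,a)=cv2.minAreaRect((p[:,:2]*1000).astype(np.float32))
    w,h=wh
    if w<h: a+=90; w,h=h,w
    return np.round([c[0],c[1],w,h,(a+90)%180-90,np.median(p[:,2])*1000,len(p)],1)
def pose():
    s=get_state(); q=s["tool_rot"]
    return s["position"]*1000,Rn.from_quat([q[1],q[2],q[3],q[0]])
def go(x,y,z,ang):
    """shift (mm, tool axes) and turn to get tool pointing down, closing axis (tool y) at ang deg mod 180 from world x"""
    p,R=pose(); m=R.as_matrix()
    best=None
    for k in(0,180):
        a=np.radians(ang+k); Y=np.array([np.cos(a),np.sin(a),0]); Z=np.array([0,0,-1.]); X=np.cross(Y,Z)
        r=(R.inv()*Rn.from_matrix(np.c_[X,Y,Z])).as_rotvec()
        if best is None or np.linalg.norm(r)<np.linalg.norm(best): best=r
    print("shift",np.round(m.T@(np.array([x,y,z])-p),1),"turn",np.round(best,3),"pos",np.round(p,1))
E
python3 - <<'E'
from h import *
d=np.load("pics/top0.npy"); W=world("top",d)
for n,b,lo,hi in [("cA",(364,234,410,263),.018,.035),("cB",(442,236,484,274),.018,.035),("purple",(489,243,533,275),.018,.035),("turqC",(465,285,507,320),.018,.035),
 ("gA",(244,232,268,256),.07,.1),("gB",(314,226,336,250),.07,.1),("gA body",(244,232,268,256),.02,.1),("gB body",(314,226,336,250),.02,.1),
 ("stap",(172,248,214,280),.028,.045),("st1",(180,205,220,233),.028,.045),("st2",(182,298,220,332),.028,.045),
 ("Y",(176,128,262,192),.024,.04),("G",(272,130,360,194),.024,.04),("GR",(374,134,464,200),.024,.04),("books",(470,140,540,215),.035,.06),("pot",(105,130,165,180),.05,.09)]:
    print(n,*rect(W,b,lo,hi))
print(np.degrees(pose()[1].as_euler("xyz")))
E
```

```text
cA 418.6 -158.8 80.3 36.8 -83.1 24.8 505.0
cB 406.4 -344.0 80.5 37.9 55.4 24.7 523.0
purple 396.8 -460.8 81.4 36.1 -71.3 24.8 503.0
turqC 293.3 -394.5 82.6 36.9 -60.9 24.8 536.0
gA 420.2 153.9 18.0 16.5 82.6 83.0 61.0
gB 440.5 -9.0 18.5 17.1 -89.3 82.9 62.0
gA body 421.4 154.9 35.6 35.0 -35.5 61.7 226.0
gB body 440.6 -9.4 35.1 34.8 -24.2 61.6 220.0
stap 373.7 305.8 71.8 25.8 61.1 34.6 326.0
st1 483.6 296.2 72.4 26.1 61.9 34.6 317.0
st2 254.8 279.5 71.4 26.5 -49.8 34.3 354.0
Y 640.7 259.8 191.1 133.3 -84.0 28.8 508.0
G 638.6 14.0 189.8 132.7 84.1 28.9 491.0
GR 629.7 -242.8 190.9 132.7 83.7 29.1 503.0
books 600.0 -461.4 151.8 112.7 4.0 45.1 2679.0
pot 630.5 447.9 71.8 68.8 -85.3 84.0 703.0
[-1.79935191e+02  5.47123442e-03  1.67183753e+02]
```

```bash
python3 - <<'E'
from h import *
go(430,150,220,40)
go(418.6,-158.8,120,6.9)
E
```

```text
shift [-386.  -383.    11.2] turn [-0.001  0.     0.649] pos [138.6 609.1 230.7]
shift [-443.3 -686.5  111.5] turn [-1.000e-03  1.000e-03  1.227e+00] pos [138.6 609.1 230.7]
```

```bash
python3 -m creep '[1,-386,-383,11,0,0,0.65, 1,-386,-383,11,0,0,0.65, 1,-386,-383,11,0,0,0.65, 1,-386,-383,11,0,0,0.65, 1,-386,-383,11,0,0,0.65, 1,-386,-383,11,0,0,0.65, 1,-386,-383,11,0,0,0.65, 1,-386,-383,11,0,0,0.65, 1,-386,-383,11,0,0,0.65, 1,-386,-383,11,0,0,0.65, 1,-386,-383,11,0,0,0.65, 1,-386,-383,11,0,0,0.65, 1,-443,-686,80,0,0,1.227, 1,-443,-686,80,0,0,1.227, 1,-443,-686,80,0,0,1.227, 1,-443,-686,80,0,0,1.227, 1,-443,-686,80,0,0,1.227, 1,-443,-686,80,0,0,1.227, 1,-443,-686,80,0,0,1.227, 1,-443,-686,80,0,0,1.227]'; python3 - <<'E'
from h import *
go(418.6,-158.8,100,6.9)
go(418.6,-158.8,1,6.9)
E
```

```text
t: 1.77
position: [0.4174, -0.141, 0.1548]
tool_rot: [0.0, 0.663, 0.748, 0.0]
force: [1.5, 0.8, 0.1]
gripper_width: 0.0854
gripper_force: 0.0
shift [-17.8  -1.   54.8] turn [0.001 0.    0.   ] pos [ 417.4 -141.   154.8]
shift [-17.8  -1.  153.8] turn [0.001 0.    0.   ] pos [ 417.4 -141.   154.8]
```

```bash
python3 -m creep '[1,0,0,0,0,0,0, 1,0,0,0,0,0,0, 1,0,0,0,0,0,0]'; python3 - <<'E'
from h import *
go(418.6,-158.8,100,6.9)
go(418.6,-158.8,1,6.9)
p,d=grab_frame("top"); cv2.imwrite("pics/t1.png",cv2.resize(p[200:300,320:520],(800,400))[:,:,::-1])
E
```

```text
t: 2.02
position: [0.4176, -0.139, 0.1549]
tool_rot: [-0.0, 0.664, 0.748, -0.0]
force: [-0.4, 0.9, 0.4]
gripper_width: 0.0856
gripper_force: 0.0
shift [-19.8  -1.3  54.9] turn [-0.001 -0.    -0.001] pos [ 417.6 -139.   154.9]
shift [-19.8  -1.2 153.9] turn [-0.001 -0.    -0.001] pos [ 417.6 -139.   154.9]
```

View pics/t1.png

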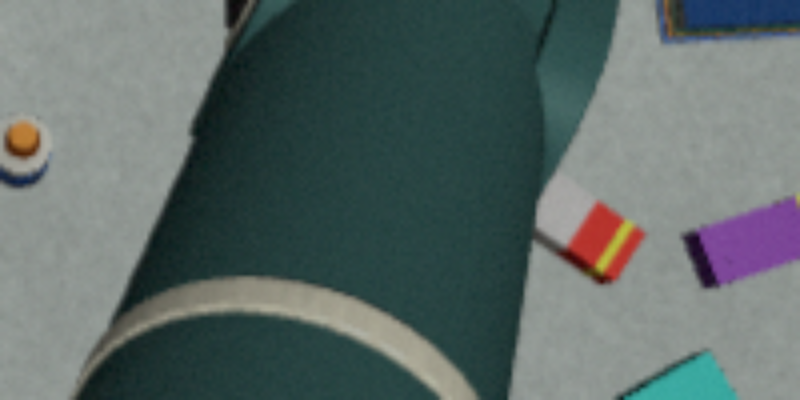

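The arm hides carton A from the top camera here (carton B is visible at crop pixel (590,235)). The measurement is good enough to go down on carton A.

```bash
python3 -m creep '[1,-20,-1,60,0,0,0, 1,-20,-1,90,0,0,0, 1,-20,-1,120,0,0,0, 1,-20,-1,140,0,0,0, 1,-20,-1,153,0,0,0, 1,-20,-1,153,0,0,0, 1,-20,-1,153,0,0,0, 1,-20,-1,153,0,0,0]'; python3 - <<'E'
from h import *
go(418.6,-158.8,1,6.9)
p,d=grab_frame("scene"); cv2.imwrite("pics/s1.png",cv2.resize(p[100:280,200:440],(800,600))[:,:,::-1])
E
```

```text
t: 2.73
position: [0.42, -0.1586, 0.0031]
tool_rot: [0.001, 0.663, 0.749, 0.0]
force: [-0.0, 0.5, -0.1]
gripper_width: 0.0854
gripper_force: 0.0
shift [ 0.  -1.4  2.1] turn [0.001 0.    0.001] pos [ 420.  -158.6    3.1]
```

View pics/s1.png

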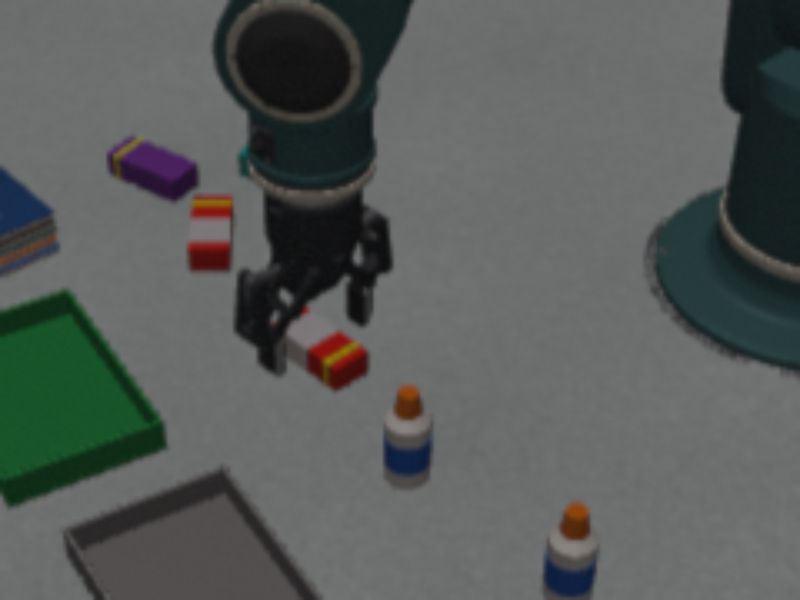

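The fingers straddle carton A, at crop pixels (270,340) and (360,290). Next: close and lift.

```bash
python3 -m creep '[0,0,-1,1,0,0,0, 0,0,-1,1,0,0,0, 0,0,-1,1,0,0,0, 0,0,-1,1,0,0,0, 0,0,-1,1,0,0,0, 0,0,-1,1,0,0,0, 0,0,-1,1,0,0,0, 0,0,-1,1,0,0,0, 0,0,-1,-20,0,0,0, 0,0,-1,-60,0,0,0, 0,0,-1,-100,0,0,0, 0,0,-1,-100,0,0,0, 0,0,-1,-100,0,0,0]'; cat >>h.py <<'E'
def tray(name,dx,dy):
    c={"g":(629.7,-242.8,83.7-90),"y":(640.7,259.8,96-90),"s":(638.6,14.0,84.1-90)}[name]
    a=np.radians(c[2]); return c[0]+dx*np.cos(a)-dy*np.sin(a),c[1]+dx*np.sin(a)+dy*np.cos(a),c[2]
E
python3 - <<'E'
from h import *
x,y,a=tray("g",0,42); print(x,y,a)
go(x,y,110,a+90)
go(x,y,6,a+90)
E
```

```text
t: 3.87
position: [0.4194, -0.1591, 0.1037]
tool_rot: [0.001, 0.663, 0.748, 0.001]
force: [0.1, 0.4, -1.8]
gripper_width: 0.0351
gripper_force: 61.2
634.3088410658239 -201.05363987088248 -6.299999999999997
shift [-67.5 208.4  -5.5] turn [ 0.003  0.003 -1.34 ] pos [ 419.4 -159.1  103.7]
shift [-67.5 207.9  98.5] turn [ 0.003  0.003 -1.34 ] pos [ 419.4 -159.1  103.7]
```

```bash
python3 -m creep '[0,-67,208,-10,0,0,-1.34, 0,-67,208,-10,0,0,-1.34, 0,-67,208,-10,0,0,-1.34, 0,-67,208,-10,0,0,-1.34, 0,-67,208,-10,0,0,-1.34, 0,-67,208,-10,0,0,-1.34, 0,-67,208,-10,0,0,-1.34, 0,-67,208,-10,0,0,-1.34, 0,-67,208,-10,0,0,-1.34, 0,-67,208,-10,0,0,-1.34, 0,-67,208,-10,0,0,-1.34, 0,-67,208,-10,0,0,-1.34, 0,-67,208,-10,0,0,-1.34, 0,-67,208,-10,0,0,-1.34, 0,-67,208,-10,0,0,-1.34]'; python3 - <<'E'
from h import *
x,y,a=tray("g",0,42)
go(x,y,6,a+90); print(get_state()["joints"].round(2))
E
```

```text
t: 5.12
position: [0.6325, -0.2008, 0.1116]
tool_rot: [-0.0, 0.057, 0.998, 0.0]
force: [0.1, -1.4, -0.7]
gripper_width: 0.0347
gripper_force: 61.1
shift [-1.900e+00 -1.000e-01  1.056e+02] turn [ 0.    -0.001 -0.003] pos [ 632.5 -200.8  111.6]
[ 0.05  0.63  0.3   1.61 -0.22  0.94  1.88]
```

```bash
python3 -m creep '[0,-2,0,35,0,0,0, 0,-2,0,70,0,0,0, 0,-2,0,90,0,0,0, 0,-2,0,100,0,0,0, 0,-2,0,105,0,0,0, 0,-2,0,105,0,0,0, 0.58,-2,0,105,0,0,0, 0.58,-2,0,105,0,0,0, 0.58,-2,0,105,0,0,0, 0.58,-2,0,105,0,0,0, 0.58,-2,0,70,0,0,0, 0.58,-2,0,30,0,0,0, 0.58,-2,0,-10,0,0,0, 0.58,-2,0,-10,0,0,0]'; python3 - <<'E'
from h import *
go(406.4,-344,110,-34.6)
go(406.4,-344,2,-34.6)
p,d=grab_frame("scene"); cv2.imwrite("pics/s2.png",cv2.resize(p[100:280,140:380],(800,600))[:,:,::-1])
E
```

```text
t: 6.28
position: [0.638, -0.2025, 0.1306]
tool_rot: [0.005, 0.056, 0.998, -0.001]
force: [1.5, -0.3, 0.3]
gripper_width: 0.0495
gripper_force: 0.0
shift [ 214.7 -166.3   18.6] turn [-0.007  0.009 -1.078] pos [ 638.  -202.5  130.6]
shift [ 215.8 -166.1  126.6] turn [-0.007  0.009 -1.078] pos [ 638.  -202.5  130.6]
```

View pics/s2.png

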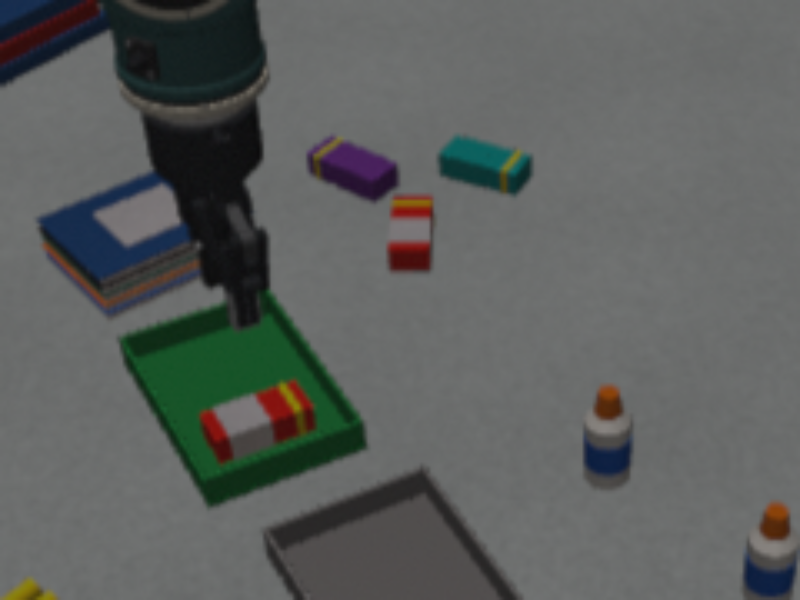

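Carton A lies flat in the near half of the tray, at crop pixel (260,420). Next, carton B. I turn the other way because of joint 7's range.

```bash
python3 -m creep '[1,215,-166,18,0,0,2.063, 1,215,-166,18,0,0,2.063, 1,215,-166,18,0,0,2.063, 1,215,-166,18,0,0,2.063, 1,215,-166,18,0,0,2.063, 1,215,-166,18,0,0,2.063, 1,215,-166,18,0,0,2.063, 1,215,-166,18,0,0,2.063, 1,215,-166,18,0,0,2.063, 1,215,-166,18,0,0,2.063, 1,215,-166,18,0,0,2.063, 1,215,-166,18,0,0,2.063, 1,215,-166,18,0,0,2.063, 1,215,-166,18,0,0,2.063, 1,215,-166,18,0,0,2.063, 1,215,-166,18,0,0,2.063, 1,215,-166,18,0,0,2.063, 1,215,-166,18,0,0,2.063, 1,215,-166,18,0,0,2.063, 1,215,-166,18,0,0,2.063]'; python3 - <<'E'
from h import *
go(406.4,-344,2,-34.6); print(get_state()["joints"].round(2))
E
```

```text
t: 8.0
position: [0.4026, -0.3423, 0.104]
tool_rot: [-0.0, 0.885, 0.466, -0.0]
force: [-0.3, 0.1, -0.0]
gripper_width: 0.0854
gripper_force: 0.0
shift [  0.7   4.1 102. ] turn [-0.     0.     0.004] pos [ 402.6 -342.3  104. ]
[-0.01  0.56  0.85  1.98 -0.55  0.85  0.54]
```

```bash
python3 -m creep '[1,1,4,35,0,0,0, 1,1,4,70,0,0,0, 1,1,4,90,0,0,0, 1,1,4,102,0,0,0, 1,1,4,102,0,0,0, 1,1,4,102,0,0,0, 0,1,4,102,0,0,0, 0,1,4,102,0,0,0, 0,1,4,102,0,0,0, 0,1,4,102,0,0,0, 0,1,4,102,0,0,0, 0,1,4,102,0,0,0, 0,1,4,102,0,0,0, 0,1,4,102,0,0,0, 0,1,4,80,0,0,0, 0,1,4,40,0,0,0, 0,1,4,0,0,0,0, 0,1,4,0,0,0,0, 0,1,4,0,0,0,0]'; python3 - <<'E'
from h import *
x,y,a=tray("g",0,-42); print(x,y)
go(x,y,112,a+90); go(x,y,7,a+90); print(get_state()["joints"].round(2))
E
```

```text
t: 9.58
position: [0.4076, -0.3441, 0.1061]
tool_rot: [0.001, 0.885, 0.466, 0.001]
force: [-0.4, 0.8, -1.2]
gripper_width: 0.0345
gripper_force: 60.7
625.0911589341762 -284.54636012911755
shift [172.3 145.5  -5.3] turn [ 0.003 -0.003  1.078] pos [ 407.6 -344.1  106.1]
shift [172.2 145.1  99.7] turn [ 0.003 -0.003  1.078] pos [ 407.6 -344.1  106.1]
[-0.01  0.56  0.85  1.97 -0.56  0.86  0.53]
```

```bash
python3 -m creep '[0,172,145,-8,0,0,1.078, 0,172,145,-8,0,0,1.078, 0,172,145,-8,0,0,1.078, 0,172,145,-8,0,0,1.078, 0,172,145,-8,0,0,1.078, 0,172,145,-8,0,0,1.078, 0,172,145,-8,0,0,1.078, 0,172,145,-8,0,0,1.078, 0,172,145,-8,0,0,1.078, 0,172,145,-8,0,0,1.078, 0,172,145,-8,0,0,1.078, 0,172,145,-8,0,0,1.078, 0,172,145,-8,0,0,1.078, 0,172,145,-8,0,0,1.078]'; python3 - <<'E'
from h import *
x,y,a=tray("g",0,-42)
go(x,y,7,a+90); print(get_state()["joints"].round(2))
E
```

```text
t: 10.75
position: [0.6235, -0.2844, 0.1121]
tool_rot: [-0.0, 0.999, -0.054, 0.0]
force: [-0.0, -0.1, -0.4]
gripper_width: 0.0348
gripper_force: 60.7
shift [  1.6  -0.  105.1] turn [-0.    -0.     0.001] pos [ 623.5 -284.4  112.1]
[-0.24  0.9   1.02  1.57 -0.82  1.15 -0.71]
```

```bash
python3 -m creep '[0,2,0,35,0,0,0, 0,2,0,70,0,0,0, 0,2,0,90,0,0,0, 0,2,0,100,0,0,0, 0,2,0,105,0,0,0, 0,2,0,105,0,0,0, 0.58,2,0,105,0,0,0, 0.58,2,0,105,0,0,0, 0.58,2,0,105,0,0,0, 0.58,2,0,105,0,0,0, 0.58,2,0,70,0,0,0, 0.58,2,0,30,0,0,0, 0.58,2,0,-10,0,0,0, 0.58,2,0,-50,0,0,0, 0.58,2,0,-50,0,0,0, 0.58,2,0,-50,0,0,0]'; python3 - <<'E'
from h import *
go(440.5,-9.2,150,6); go(440.5,-9.2,28,6)
E
```

```text
t: 12.08
position: [0.6263, -0.2851, 0.1647]
tool_rot: [0.0, 0.998, -0.055, 0.002]
force: [0.8, 0.1, -0.9]
gripper_width: 0.0497
gripper_force: 0.0
shift [-215.  -253.8   13.7] turn [-0.002 -0.004  1.356] pos [ 626.3 -285.1  164.7]
shift [-215.5 -253.9  135.7] turn [-0.002 -0.004  1.356] pos [ 626.3 -285.1  164.7]
```

```bash
python3 -m creep '[1,-215,-254,13,0,0,-1.786, 1,-215,-254,13,0,0,-1.786, 1,-215,-254,13,0,0,-1.786, 1,-215,-254,13,0,0,-1.786, 1,-215,-254,13,0,0,-1.786, 1,-215,-254,13,0,0,-1.786, 1,-215,-254,13,0,0,-1.786, 1,-215,-254,13,0,0,-1.786, 1,-215,-254,13,0,0,-1.786, 1,-215,-254,13,0,0,-1.786, 1,-215,-254,13,0,0,-1.786, 1,-215,-254,13,0,0,-1.786, 1,-215,-254,13,0,0,-1.786, 1,-215,-254,13,0,0,-1.786, 1,-215,-254,13,0,0,-1.786, 1,-215,-254,13,0,0,-1.786, 1,-215,-254,13,0,0,-1.786]'; python3 - <<'E'
from h import *
go(440.5,-9.2,28,6); print(get_state()["joints"].round(2))
p,d=grab_frame("scene"); cv2.imwrite("pics/s3.png",cv2.resize(p[100:340,140:460],(800,600))[:,:,::-1])
W=world("scene",d);print(rect(W,(311,210,333,248),.02,.075))
E
```

```text
t: 13.5
position: [0.4394, -0.0085, 0.1488]
tool_rot: [-0.0, 0.67, 0.743, -0.0]
force: [0.2, 0.2, -0.6]
gripper_width: 0.0854
gripper_force: 0.0
shift [ -0.8   1.1 120.8] turn [-0.001  0.    -0.002] pos [439.4  -8.5 148.8]
[-0.84  0.29  0.9   2.16 -0.3   0.83  0.36]
[442.3  -3.1  36.2  29.6 -26.4  51.9 263. ]
```

View pics/s3.png

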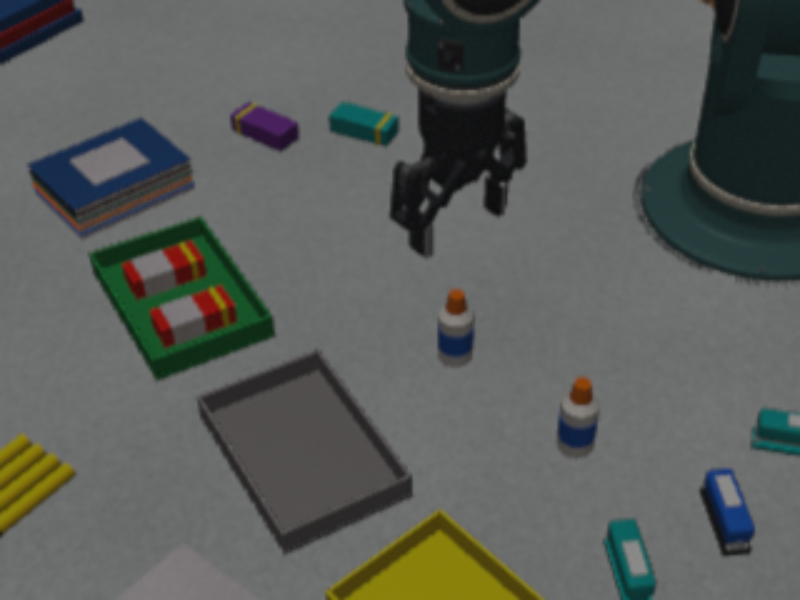

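Both cartons lie flat side by side in the green tray. Next, glue_b.

```bash
python3 -m creep '[1,-1,1,35,0,0,0, 1,-1,1,70,0,0,0, 1,-1,1,100,0,0,0, 1,-1,1,120,0,0,0, 1,-1,1,120,0,0,0, 1,-1,1,120,0,0,0, 0,-1,1,120,0,0,0, 0,-1,1,120,0,0,0, 0,-1,1,120,0,0,0, 0,-1,1,120,0,0,0, 0,-1,1,120,0,0,0, 0,-1,1,120,0,0,0, 0,-1,1,120,0,0,0, 0,-1,1,100,0,0,0, 0,-1,1,60,0,0,0, 0,-1,1,20,0,0,0, 0,-1,1,0,0,0,0, 0,-1,1,0,0,0,0, 0,-1,1,0,0,0,0]'; python3 - <<'E'
from h import *
x,y,a=tray("y",0,-42); print(x,y)
go(x,y,150,a); go(x,y,33,a); print(get_state()["joints"].round(2))
E
```

```text
t: 15.13
position: [0.4413, -0.0086, 0.1499]
tool_rot: [0.0, 0.669, 0.744, 0.001]
force: [-0.6, -0.4, -2.1]
gripper_width: 0.0342
gripper_force: 60.7
645.0901954572415 218.03008039453255
shift [203.8 226.7   0.8] turn [ 0.002 -0.002  0.001] pos [441.3  -8.6 149.9]
shift [203.6 226.4 117.8] turn [ 0.002 -0.002  0.001] pos [441.3  -8.6 149.9]
[-0.85  0.29  0.92  2.15 -0.32  0.83  0.38]
```

```bash
python3 -m creep '[0,20,23,0,0,0,0, 0,45,50,0,0,0,0, 0,70,78,0,0,0,0, 0,95,105,0,0,0,0, 0,120,133,0,0,0,0, 0,145,160,0,0,0,0, 0,170,188,0,0,0,0, 0,190,210,0,0,0,0, 0,204,227,0,0,0,0, 0,204,227,0,0,0,0, 0,204,227,0,0,0,0, 0,204,227,0,0,0,0]'; python3 - <<'E'
from h import *
x,y,a=tray("y",0,-42)
go(x,y,33,a); print(get_state()["joints"].round(2))
E
```

```text
t: 16.13
position: [0.6445, 0.2162, 0.1476]
tool_rot: [-0.0, 0.669, 0.743, -0.001]
force: [0.8, 0.3, -0.6]
gripper_width: 0.0342
gripper_force: 60.7
shift [  1.8   1.  114.5] turn [-0.002  0.001 -0.001] pos [644.5 216.2 147.6]
[-0.85  0.71  0.74  1.55 -0.52  1.09  0.12]
```

```bash
python3 -m creep '[0,2,1,30,0,0,0, 0,2,1,60,0,0,0, 0,2,1,85,0,0,0, 0,2,1,100,0,0,0, 0,2,1,110,0,0,0, 0,2,1,115,0,0,0, 0,2,1,115,0,0,0, 0,2,1,115,0,0,0, 0.65,2,1,115,0,0,0, 0.65,2,1,115,0,0,0, 0.65,2,1,115,0,0,0, 0.65,2,1,115,0,0,0, 0.65,2,1,115,0,0,0, 0.65,2,1,85,0,0,0, 0.65,2,1,45,0,0,0, 0.65,2,1,5,0,0,0, 0.65,2,1,-15,0,0,0, 0.65,2,1,-15,0,0,0]'; python3 - <<'E'
from h import *
go(420.8,154.4,155,6); go(420.8,154.4,28,6)
E
```

```text
t: 17.63
position: [0.648, 0.2196, 0.1694]
tool_rot: [0.001, 0.669, 0.743, 0.003]
force: [0.9, -0.2, -0.0]
gripper_width: 0.0558
gripper_force: 0.0
shift [ -41.1 -232.9   12.9] turn [ 0.006 -0.002  0.   ] pos [648.  219.6 169.4]
shift [ -41.3 -233.7  139.9] turn [ 0.006 -0.002  0.   ] pos [648.  219.6 169.4]
```

```bash
python3 -m creep '[1,-41,-233,13,0,0,0, 1,-41,-233,13,0,0,0, 1,-41,-233,13,0,0,0, 1,-41,-233,13,0,0,0, 1,-41,-233,13,0,0,0, 1,-41,-233,13,0,0,0, 1,-41,-233,13,0,0,0, 1,-41,-233,13,0,0,0, 1,-41,-233,13,0,0,0, 1,-41,-233,13,0,0,0]'; python3 - <<'E'
from h import *
go(420.8,154.4,28,6)
p,d=grab_frame("scene"); cv2.imwrite("pics/s4.png",cv2.resize(p[180:420,220:540],(800,600))[:,:,::-1])
E
```

```text
t: 18.47
position: [0.4194, 0.1544, 0.1512]
tool_rot: [0.0, 0.669, 0.743, 0.0]
force: [-0.5, 0.1, -0.1]
gripper_width: 0.0856
gripper_force: 0.0
shift [-1.000e-01  1.300e+00  1.232e+02] turn [0.001 0.    0.   ] pos [419.4 154.4 151.2]
```

View pics/s4.png

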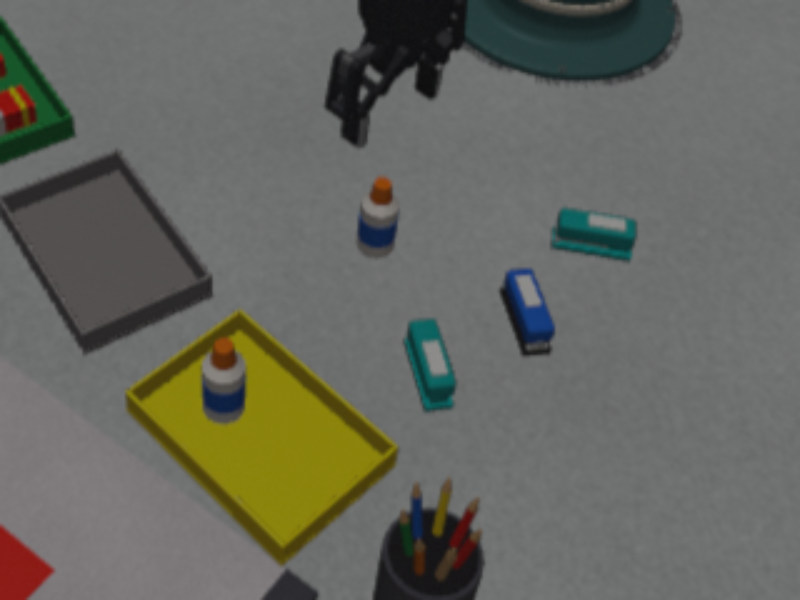

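Glue_b stands upright in the yellow tray, at crop pixel (223,380). Next, glue_a.

```bash
python3 -m creep '[1,0,1,35,0,0,0, 1,0,1,70,0,0,0, 1,0,1,100,0,0,0, 1,0,1,123,0,0,0, 1,0,1,123,0,0,0, 1,0,1,123,0,0,0, 0,0,1,123,0,0,0, 0,0,1,123,0,0,0, 0,0,1,123,0,0,0, 0,0,1,123,0,0,0, 0,0,1,123,0,0,0, 0,0,1,123,0,0,0, 0,0,1,123,0,0,0, 0,0,1,100,0,0,0, 0,0,1,60,0,0,0, 0,0,1,20,0,0,0, 0,0,1,0,0,0,0, 0,0,1,0,0,0,0, 0,0,1,0,0,0,0]'; python3 - <<'E'
from h import *
x,y,a=tray("y",0,42); print(x,y)
go(x,y,150,a); go(x,y,33,a); print(get_state()["joints"].round(2))
E
```

```text
t: 20.1
position: [0.4197, 0.1552, 0.152]
tool_rot: [-0.0, 0.669, 0.744, 0.001]
force: [-0.8, 0.3, -0.9]
gripper_width: 0.0341
gripper_force: 60.6
636.3098045427586 301.5699196054675
shift [122.6 230.9   2.7] turn [ 0.002 -0.002  0.001] pos [419.7 155.2 152. ]
shift [122.3 230.7 119.7] turn [ 0.002 -0.002  0.001] pos [419.7 155.2 152. ]
[-1.22  0.3   0.93  2.14 -0.33  0.84  0.01]
```

```bash
python3 -m creep '[0,12,23,0,0,0,0, 0,28,53,0,0,0,0, 0,43,82,0,0,0,0, 0,59,111,0,0,0,0, 0,75,141,0,0,0,0, 0,90,170,0,0,0,0, 0,106,200,0,0,0,0, 0,117,220,0,0,0,0, 0,123,231,0,0,0,0, 0,123,231,0,0,0,0, 0,123,231,0,0,0,0, 0,123,231,0,0,0,0]'; python3 - <<'E'
from h import *
x,y,a=tray("y",0,42)
go(x,y,33,a); print(get_state()["joints"].round(2))
E
```

```text
t: 21.1
position: [0.6358, 0.2999, 0.1498]
tool_rot: [-0.0, 0.669, 0.743, -0.001]
force: [0.1, 0.2, -0.9]
gripper_width: 0.0341
gripper_force: 60.6
shift [  1.6   0.9 116.8] turn [-0.002  0.001 -0.001] pos [635.8 299.9 149.8]
[-0.96  0.76  0.75  1.48 -0.55  1.12  0.01]
```

```bash
python3 -m creep '[0,2,1,30,0,0,0, 0,2,1,60,0,0,0, 0,2,1,85,0,0,0, 0,2,1,102,0,0,0, 0,2,1,112,0,0,0, 0,2,1,117,0,0,0, 0,2,1,117,0,0,0, 0,2,1,117,0,0,0, 0.65,2,1,117,0,0,0, 0.65,2,1,117,0,0,0, 0.65,2,1,117,0,0,0, 0.65,2,1,117,0,0,0, 0.65,2,1,117,0,0,0, 0.65,2,1,85,0,0,0, 0.65,2,1,45,0,0,0, 0.65,2,1,5,0,0,0, 0.65,2,1,-15,0,0,0, 0.65,2,1,-15,0,0,0]'; python3 - <<'E'
from h import *
go(373.7,305.8,120,-28.9); go(373.7,305.8,8,-28.9); print(get_state()["joints"].round(2))
E
```

```text
t: 22.6
position: [0.6392, 0.3033, 0.1717]
tool_rot: [0.001, 0.669, 0.743, 0.003]
force: [0.5, 1.1, -0.2]
gripper_width: 0.055
gripper_force: 0.0
shift [  30.1 -264.1   50.1] turn [ 0.005 -0.004  0.609] pos [639.2 303.3 171.7]
shift [  29.9 -264.8  162.1] turn [ 0.005 -0.004  0.609] pos [639.2 303.3 171.7]
[-0.96  0.74  0.77  1.46 -0.54  1.15 -0.  ]
```

```bash
python3 -m creep '[0.65,10,-88,0,0,0,0.2, 1,30,-264,40,0,0,0.609, 1,30,-264,40,0,0,0.609, 1,30,-264,40,0,0,0.609, 1,30,-264,40,0,0,0.609, 1,30,-264,40,0,0,0.609, 1,30,-264,40,0,0,0.609, 1,30,-264,40,0,0,0.609, 1,30,-264,40,0,0,0.609, 1,30,-264,40,0,0,0.609, 1,30,-264,40,0,0,0.609, 1,30,-264,40,0,0,0.609, 1,30,-264,40,0,0,0.609]'; python3 - <<'E'
from h import *
go(373.7,305.8,8,-28.9); print(get_state()["joints"].round(2))
p,d=grab_frame("scene"); cv2.imwrite("pics/s5.png",cv2.resize(p[180:420,220:540],(800,600))[:,:,::-1])
E
```

```text
t: 23.68
position: [0.3723, 0.3048, 0.1261]
tool_rot: [0.0, 0.861, 0.508, 0.0]
force: [-0.4, -0.0, 0.2]
gripper_width: 0.0858
gripper_force: 0.0
shift [  1.6   0.7 118.1] turn [ 0.001  0.    -0.001] pos [372.3 304.8 126.1]
[-1.57  0.49  1.02  2.08 -0.56  0.87 -0.73]
```

View pics/s5.png

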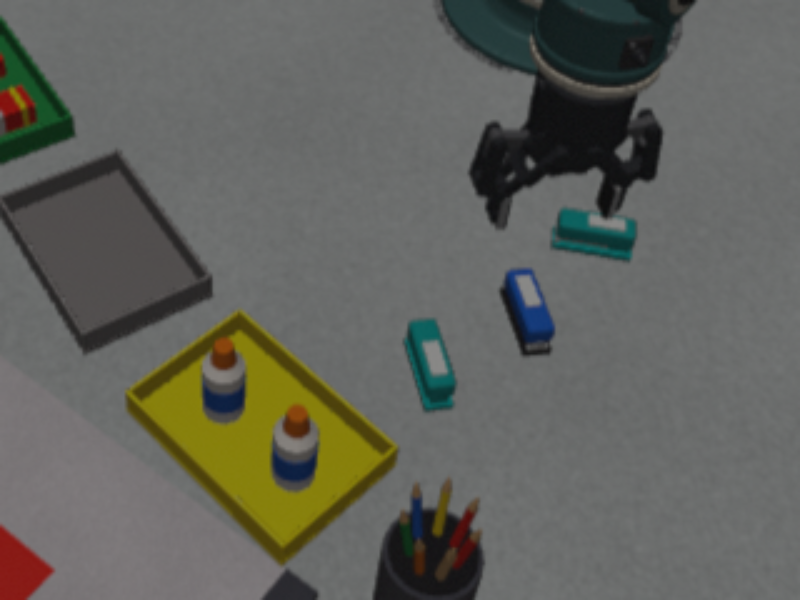

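Both bottles stand in the yellow tray, at crop pixels (223,380) and (295,448). Next, the blue stapler at crop pixel (528,310).

```bash
python3 -m creep '[1,2,1,35,0,0,0, 1,2,1,70,0,0,0, 1,2,1,100,0,0,0, 1,2,1,118,0,0,0, 1,2,1,118,0,0,0, 1,2,1,118,0,0,0, 0,2,1,118,0,0,0, 0,2,1,118,0,0,0, 0,2,1,118,0,0,0, 0,2,1,118,0,0,0, 0,2,1,118,0,0,0, 0,2,1,118,0,0,0, 0,2,1,118,0,0,0, 0,2,1,118,0,0,0, 0,2,1,80,0,0,0, 0,2,1,40,0,0,0, 0,2,1,-15,0,0,0, 0,2,1,-15,0,0,0, 0,2,1,-15,0,0,0]'; python3 - <<'E'
from h import *
x,y,a=tray("s",0,0); print(x,y)
go(x,y,135,a); go(x,y,13,a); print(get_state()["joints"].round(2))
E
```

```text
t: 25.32
position: [0.3743, 0.3075, 0.1441]
tool_rot: [-0.001, 0.861, 0.509, 0.002]
force: [1.2, -0.4, -0.8]
gripper_width: 0.025
gripper_force: 60.3
638.6 14.0
shift [-129.6  373.2    8.5] turn [ 0.001 -0.005 -0.401] pos [374.3 307.5 144.1]
shift [-130.2  373.1  130.5] turn [ 0.001 -0.005 -0.401] pos [374.3 307.5 144.1]
[-1.6   0.47  1.05  2.06 -0.53  0.9  -0.75]
```

```bash
python3 -m creep '[0,-9,27,5,0,0,-0.05, 0,-22,63,5,0,0,-0.12, 0,-34,98,5,0,0,-0.18, 0,-46,134,5,0,0,-0.25, 0,-59,169,5,0,0,-0.3, 0,-71,205,5,0,0,-0.4, 0,-83,240,5,0,0,-0.4, 0,-96,276,5,0,0,-0.4, 0,-108,311,5,0,0,-0.4, 0,-120,347,5,0,0,-0.4, 0,-130,373,5,0,0,-0.4, 0,-130,373,5,0,0,-0.4, 0,-130,373,5,0,0,-0.4, 0,-130,373,5,0,0,-0.4]'; python3 - <<'E'
from h import *
x,y,a=tray("s",0,0)
go(x,y,13,a); print(get_state()["joints"].round(2))
E
```

```text
t: 26.48
position: [0.6365, 0.0128, 0.1351]
tool_rot: [-0.001, 0.743, 0.669, -0.0]
force: [1.1, 1.5, -0.4]
gripper_width: 0.0248
gripper_force: 60.2
shift [  1.4   2.1 122. ] turn [-0.002 -0.    -0.001] pos [636.5  12.8 135.1]
[-0.63  0.68  0.81  1.68 -0.56  1.03  0.27]
```

```bash
python3 -m creep '[0,1,2,35,0,0,0, 0,1,2,70,0,0,0, 0,1,2,95,0,0,0, 0,1,2,110,0,0,0, 0,1,2,118,0,0,0, 0,1,2,122,0,0,0, 0,1,2,122,0,0,0, 0,1,2,122,0,0,0, 0.55,1,2,122,0,0,0, 0.55,1,2,122,0,0,0, 0.55,1,2,122,0,0,0, 0.55,1,2,122,0,0,0, 0.55,1,2,122,0,0,0, 0.55,1,2,85,0,0,0, 0.55,1,2,45,0,0,0, 0.55,1,2,5,0,0,0, 0.55,1,2,-60,0,0,0, 0.55,1,2,-60,0,0,0, 0.55,1,2,-60,0,0,0]'; python3 - <<'E'
from h import *
p,d=grab_frame("scene"); cv2.imwrite("pics/s6.png",p[:,:,::-1])
W=world("scene",d)
p,d=grab_frame("top"); cv2.imwrite("pics/t6.png",p[:,:,::-1])
E
```

```text
t: 28.07
position: [0.6412, 0.0127, 0.2017]
tool_rot: [0.002, 0.743, 0.669, 0.003]
force: [0.4, 0.5, 0.4]
gripper_width: 0.0466
gripper_force: 0.0
```

View pics/s6.png

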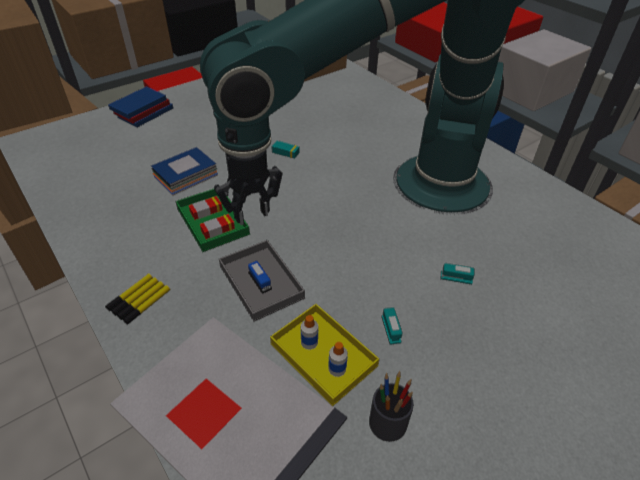

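All five items sit in their trays the right way up: cartons near (208,215), stapler at (260,275), bottles at (310,332) and (338,358). The pot and the books are unmoved, so I hand in.

```bash
python3 -c "
from rig import *
print(close_job())"
```

```text
the job is handed in; nothing more can be done
None
```

The job is handed in at about 28 s: both cartons lie flat in the green tray, both glue bottles stand upright in the yellow tray and the stapler is on its base in the grey tray, with the pencil pot and books left where they were.

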